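# Clip the shelf marker into the sprung holder on the pantry shelf

## Robot

A 6-joint arm with a two-finger parallel gripper is mounted at the origin on the work surface. World frame = base frame: x ahead of the robot, y to its left, z up, the work surface at z = 0. Lengths are in m, angles in rad, forces in N, time in s.
With the tool pointing down it reaches from about 0.275 to 0.775 m from the base axis. Payload 14.6 kg.
Tool frame: the origin (TCP) lies between the finger pads; the fingertips stand 17 mm ahead of it and the grasp point (between the pads) lies 2 mm behind it; z points along the fingers, y is the line along which they close (so a half turn about z gives the same grasp; the last joint's range is limited). The gripper opens to 85 mm and grips with 20 to 120 N. Pads are 22 mm wide; open, the fingers measure 114 mm over their backs; the gripper's body (76 mm by 85 mm) begins 54 mm behind the grasp point. The pads swing forward as they close: fully open they stand 13 mm farther back than shut.
Start: joints at [1.04, 0.263, -0.048, 1.259, 0, 1.415], TCP at [0.193, 0.488, 0.248] pointing down, gripper open.
Joint ranges: [-2.65, 2.65], [-0.89, 1.7], [-1.18, 1.37], [-2.13, 2.11], [-1.35, 1.29], [-3.14, 3.14]. Speed limits (rad/s): [1.89, 1.89, 2.57, 2.79, 3.14, 3.14].

## Interface

Orientations are given as a 3x3 rotation matrix whose columns are the frame's x, y, z axes.
In Python, from station import * gives the robot as it stands. The module is installed in compiled form; this text tells all that it offers.
- The arm moves only by the shell command python3 -m crank 'ROWS' [FORCE]. ROWS is JSON, a list of rows, each a list of 3 entries, a list of its own where there are three numbers: the shift along the world's x, y, z normalised to -1 to 1, where 1 is 400 mm, then the turn about the world's z normalised to -1 to 1, where 1 is 120 degrees, then the closure, from -1 (fully open) to 1 (shut), so that 0 is half open. In form: [[[dx, dy, dz], roll, grip], ...]. A call has 1 to 5 rows; each row shifts and turns the commanded pose from where the row before left it; what a row does not reach is not made up. A row lasts 1/8 s, in which the tool goes at most 62.5 mm and 10.7 degrees, less where a joint would pass 70% of its speed; a pose out of reach is approached as far as the arm can. A call with a number of a shift or a turn outside -1 to 1 is refused whole. A call with a gripper value outside its range is refused whole. The fingers move at their own pace and stop on an object; FORCE is the grip in N (left out, the last holds). Time passes only in rows, so rows that do not move let the fingers close. It gives the time, the measured TCP pose, the force, the opening and the grip force at its end, in the units of the state.
- sense(): the state, without advancing time (a new reading comes with each control period).
- grab_frame(name): name is "scene" or "top" or "wrist"; returns the picture (384x512x3 uint8, red, green, blue); there is no depth.
- get_calibration(name): a dict with "K" (3x3 intrinsics, pixels), "position" and "rotation" of the camera in the world. Camera axes: x right, y down, z forward; pixel columns grow to the right and rows downward; lengths in m; the calibration is good to about 2 mm. A picture is of the moment at which its call begins: read the wrist's pose just before it. get_calibration takes no time and is no camera call; for the wrist camera it gives the pose at the moment of the call.
- finish_job(): hands the job in; it is judged then, once.
Trained networks look in the newest picture that a camera, given by its name, has taken for a name from the list of things; names that differ only in an ending like _2 or _b are one class to them, and where a whole thing is asked for, a point or a joint stands for the part that bears it (a point fixed in the world has none). Each returns a list of dicts, best first, with "confidence" (0 to 1); they miss things now and then, are a little off and sometimes report something else, mostly with a low value. They report only what shows in the picture. A call takes as long as a camera call.
- look_for(label, camera): "point" ([x, y, z] in m, in world coordinates, good to about 4 mm: the middle of the surface that is visible of it).
The state is a dict: "t": time; "qpos": joint angles; "joint_vel": joint speeds; "effort": joint torques, N m; "tool_pos": TCP position; "ee_rot": TCP orientation; "contact_force": force on the tool from outside, world axes, zero at the start; "wrist_torque": the same for the moment, N m; "gripper_width": opening from 0.0 (shut) to 1.0 (fully open); "grasp_force": force on a finger pad.
Only numpy, scipy, OpenCV 4.12 (cv2) and the standard library are available. Lean on these libraries where they do the work, as an engineer would, in place of code of your own. Each camera call takes 0.05 s, during which the arm holds its last target. There are 200 camera calls.

## Task

Fit the blue shelf marker into the grey spring clip on the pantry shelf: bring it flat onto the bed at the open end, draw the orange sprung arm back with it, and slide it along until you feel its nose bear firmly but gently on the rubber-faced stop. Then let go, so that the arm clamps it flat and upright along the fixed edge, still touching the stop. Be gentle with the stop, the clip and the arm, and leave the canister, containers, salt shaker and scoop where they are.

Things in the scene. Friction and masses are not known exactly. Their poses are not given: they have to be found in the camera images.
- shelf: White laminate shelf 420 (x) by 1000 (y) mm with a wooden front lip on its -x side; fixed. Origin on the worktop under its centre; its flat top is 50 mm above the origin. Clip, marker and bystanders stand on this top.
- clip: Grey spring clip fixed on the shelf at its lip. Origin on the shelf top, z up. Flat bed 8 mm above origin, x -64 to +31, y -115 to +85 mm. The marker goes in along +y: open end at -y, stop at +y, fixed edge on the +x side, sprung arm on the -x side. Seated, the marker's origin is at x = 0, z = 8 mm here, long axis along y. All but the stop (22 mm) is at most 19 mm above the origin.
- fixed_edge (a point): Open end of the straight fixed edge, on its inner face at bed height: clip x = +18, y = -30, z = 8 mm; axes as the clip's. The inner face runs straight from here 105 mm along +y and is 10 mm high; towards the open end it flares outwards over 26 mm to x = 28 mm.
- pivot (a point): Pivot of the sprung arm at clip x = -50, y = -55, z = 14.5 mm, axis vertical. A steel post of radius 7 mm, 19 mm high, stands by it at clip x = -54, y = -55 mm.
- stop: Grey end block at the clip's +y end, fixed, 44 mm wide (x), 22 mm high. Origin at the foot of its -y face: clip x = 0, y = +82, z = 0; axes as the clip's. Before it stands a hand-set carriage whose setting is NOT measured: its rubber face is anywhere from 20 to 38 mm before this origin (clip y +62 to +44), so the seated marker's origin is at clip y +24 to +6 mm: find it by feel.
- stop_zero (a point): Deepest place where the rubber face can be (clip x = 0, y = +62, z = 14 mm; 32 mm wide, 10 mm high); it may stand up to 18 mm nearer the open end, unmeasured. The rubber yields 1 mm per 4.5 N, at most 5 mm. Press to about 8 N before letting go: a bare touch springs off, over 15 N is too much. Friction under the sprung arm (4 to 12 N) resists the slide and later holds the marker there.
- sprung (a joint): Angle (rad) of the orange curved sprung arm about its vertical pivot. 0 at rest, grows as the arm is drawn back from the fixed edge; about 0.13 with the marker seated. Its spring gives about 3.5 N at the nose at rest, 7 N at 0.13, 10 N at 0.25; beyond 0.32 it is overstrained.
- nose (a point): Nose of the orange arm (bar radius 4 mm), 81 mm from the pivot; at rest at clip x = -12, y = +17, z = 14.5 mm, 26 mm from the fixed edge, 10 mm less than the marker's foot is wide. From pivot to nose the arm slopes inwards (about 30 degrees), so the marker's round end, sliding along +y on the bed, wedges it back.
- marker: Blue plastic shelf marker, 50 to 100 g, standing loose. Origin: centre of underside, z up. Foot 36 (x) by 76 (y) by 12 mm thick, half-round ends of radius 18 mm, straight sides 40 mm long. On it an upright flag 10 mm thick (x), 36 mm wide (y), 12 to 58 mm above origin: grasp it from above across its thickness, fingertips 4 mm or more above the foot to clear the clip. Same either way round.
- canister: White ceramic canister with bamboo lid, radius 55 mm, 143 mm high, loose; origin under its centre. Leave alone.
- containers: Stack of two yellow plastic containers with white snap lids, 113 by 113 mm, 124 mm high, loose; origin under its centre. Leave alone.
- shaker: Closed glass salt shaker, radius 22 mm, 84 mm high, loose; origin under its centre. Leave alone.
- scoop: Stainless steel scoop lying along its x, from x = -85 to +70 mm, 48 mm wide, 48 mm high, loose; origin on the shelf near its middle. Leave alone.

How it is judged:
On the way, in this order (a step that is already met when the one before it is completed fails the run):
1. with the marker on the bed beside the fixed edge, the sprung arm is drawn back by it (value of joint sprung above 0.09 rad and z of marker in the frame of clip below 0.014 m and contact force between marker and clip above 1 N), for 0.1 s.
2. the marker, on the bed, bears on the stop with at least 1.5 N (contact force between marker and stop above 1.5 N and z of marker in the frame of clip below 0.012 m), for 0.2 s.
At the end, for the whole second after the job is handed in: The marker is at rest and released, upright (within 0.06 rad), flat on the clip's bed (within 3 mm), its side on the fixed edge (within 3 mm and 0.06 rad), its nose still bearing on the rubber-faced stop (more than 0.3 N), with the sprung arm clamping it (arm angle 0.10 to 0.18) (x of marker in the frame of clip between -0.003 and 0.003 m and z of marker in the frame of clip between 0.005 and 0.011 m and angle between marker's own z axis and vertical below 0.06 rad and angle between the y axis of marker and the y axis of clip, either way round below 0.06 rad and contact force between marker and stop above 0.3 N and value of joint sprung between 0.1 and 0.18 rad and linear speed of marker below 0.01 m/s and angular speed of marker below 0.1 rad/s); the robot touches nothing.
It fails at once if the marker or the robot presses the stop with more than 15 N (contact force between any of marker, the arm, the fingers and stop above 15 N).
It fails at once if the marker presses the clip as a whole with more than 60 N (contact force between marker and clip above 60 N).
It fails at once if the robot presses the clip with more than 20 N (contact force between any of the arm, the fingers and clip above 20 N).
It fails at once if the sprung arm is overstrained (beyond 0.32 rad) (value of joint sprung above 0.32 rad).
It fails at once if the canister, containers, salt shaker or scoop is moved more than 15 mm or tipped (distance of any of canister, containers, shaker, scoop from where it was at the start of the episode above 0.015 m or angle between any of canister, containers, shaker, scoop's own z axis and vertical above 0.2 rad).
It also fails if it takes over 51 s, if anything falls off the work surface, if the arm or the gripper's body presses on something with over 40 N, if the wrist force passes 120 N, or if a joint passes its speed limit or range.

## Working session

There is one attempt and no reset: what is moved stays moved. The work goes in short steps, Python scripts to look and compute and a shell command to move; the robot and the scene stay as the last step left them, time stands still between calls to the robot, and variables do not carry over. Pictures are saved under pics/ and viewed, at most 10 in all, crops included, and the job is handed in when it is done.

```bash
mkdir -p pics
python3 - <<'E'
from station import *
import cv2,numpy as np
s=sense();print(s['t'],s['tool_pos'],np.round(s['ee_rot'],3).tolist(),s['contact_force'],s['gripper_width'])
for n in("top","scene"):
    im=grab_frame(n);cv2.imwrite(f"pics/{n}0.png",im[:,:,::-1])
    c=get_calibration(n);print(n,np.round(c['K'],1).tolist(),np.round(c['position'],3),np.round(c['rotation'],3).tolist())
for l in("marker","clip","stop","nose","pivot","canister","containers","shaker","scoop","shelf"):
    print(l,[(np.round(d['point'],3).tolist(),round(d['confidence'],2)) for d in look_for(l,"top")[:2]])
E
```

```text
0.0 [0.19255992 0.48813755 0.2478175 ] [[-0.93, 0.367, -0.001], [0.367, 0.93, -0.001], [0.0, -0.001, -1.0]] [0.80031462 0.64901578 0.54725312] 1.004395403049309
top [[443.8, 0.0, 244.0], [0.0, 443.8, 188.8], [0.0, 0.0, 1.0]] [0.402 0.006 1.52 ] [[0.009, -0.996, 0.084], [-1.0, -0.009, -0.002], [0.002, -0.083, -0.997]]
scene [[466.5, 0.0, 262.3], [0.0, 466.5, 186.3], [0.0, 0.0, 1.0]] [ 1.247 -0.344  1.282] [[0.439, 0.757, -0.483], [0.898, -0.367, 0.242], [0.006, -0.54, -0.841]]
marker [([0.456, 0.062, 0.058], 0.71), ([0.649, 0.106, 0.062], 0.61)]
clip [([0.46, 0.062, 0.06], 0.63), ([0.627, -0.018, 0.05], 0.25)]
stop [([0.46, 0.062, 0.061], 0.58), ([0.472, 0.159, 0.073], 0.41)]
nose []
pivot [([0.456, 0.065, 0.056], 0.84)]
canister [([0.636, -0.371, 0.18], 0.64)]
containers [([0.583, 0.396, 0.17], 0.9)]
shaker [([0.513, -0.266, 0.13], 0.45), ([0.46, 0.062, 0.056], 0.19)]
scoop [([0.53, 0.28, 0.089], 0.88)]
shelf [([0.515, -0.266, 0.125], 0.66), ([0.626, -0.02, 0.052], 0.65)]
```

Run:
```python
import cv2
a=cv2.imread("pics/top0.png");cv2.imwrite("pics/top0c.png",cv2.resize(a[60:260,130:330],None,fx=3,fy=3,interpolation=cv2.INTER_CUBIC))
```

```text
(no output)
```

View pics/top0.png

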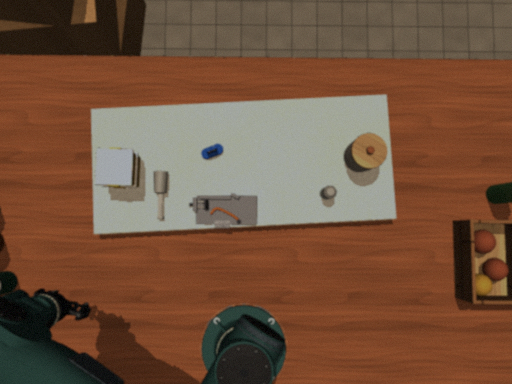

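View pics/top0c.png

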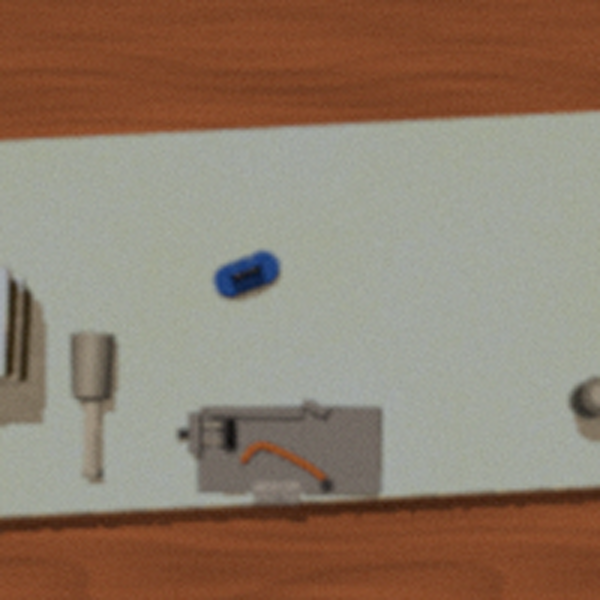

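The top view shows the marker at about px (212,152), long axis turned by roughly 25°. The clip is at px (225,209), its stop on the left (+y) and its open end on the right. The bystanders are clear of the path.

```bash
cat > h.py <<'E'
from station import *
import cv2,numpy as np
def ray(n,uv,z,c=None):
    c=c or get_calibration(n);K=np.array(c['K']);R=np.array(c['rotation']);p=np.array(c['position'])
    d=R@np.linalg.solve(K,[uv[0],uv[1],1.]);return p+d*(z-p[2])/d[2]
def proj(n,P,c=None):
    c=c or get_calibration(n);q=np.array(c['K'])@(np.array(c['rotation']).T@(np.array(P,float)-c['position']));return q[:2]/q[2]
def blue(im):
    h=cv2.cvtColor(im,cv2.COLOR_RGB2HSV);m=cv2.inRange(h,(100,120,30),(130,255,255))
    n,l,st,ce=cv2.connectedComponentsWithStats(m);k=1+np.argmax(st[1:,4]);return (l==k).astype(np.uint8)
def axis(uv,n,z,c=None):
    P=np.array([ray(n,q,z,c)[:2] for q in uv]);(cx,cy),(w,h),a=cv2.minAreaRect(P.astype(np.float32)*1000)
    if w<h:a+=90
    return cx,cy,max(w,h),min(w,h),a
E
python3 - <<'E'
from h import *
im=cv2.imread("pics/top0.png")[:,:,::-1].copy();m=blue(im)
print(axis(np.argwhere(m)[:,::-1],"top",.062))
for uv in((197,224),(257.5,224.5),(257.5,196),(197,196)):print(ray("top",uv,.058))
s=sense();y=np.array(s['ee_rot'])[:,1];print(np.degrees(np.arctan2(y[1],y[0])))
c=get_calibration("wrist");print(np.array(s['ee_rot']).T@(c['position']-s['tool_pos']),np.round(np.array(s['ee_rot']).T@c['rotation'],2).tolist(),c['K'][0][0])
E
```

```text
(649.9807739257812, 111.38270568847656, 68.9665756225586, 32.39781188964844, 112.57038879394531)
[0.40746027 0.15707889 0.058     ]
[ 0.40757715 -0.04151706  0.058     ]
[ 0.50134424 -0.04092855  0.058     ]
[0.49955074 0.15870486 0.058     ]
68.46692662929242
[ 0.0654721  -0.00014047 -0.12530626] [[0.0, -0.97, -0.26], [1.0, 0.0, -0.0], [0.0, -0.26, 0.97]] 329.7024870990552
```

```bash
python3 -m crank '[[[0.097,-0.107,0],-0.038,-1],[[0.097,-0.107,0],-0.038,-1],[[0.097,-0.107,0],-0.038,-1],[[0.097,-0.107,0],-0.038,-1],[[0.097,-0.107,0],-0.038,-1]]'; python3 -m crank '[[[0.097,-0.107,0],-0.038,-1],[[0.097,-0.107,0],-0.038,-1],[[0.097,-0.107,0],-0.038,-1],[[0.097,-0.107,0],-0.038,-1],[[0.097,-0.107,0],-0.038,-1]]'
python3 - <<'E'
from h import *
s=sense();y=np.array(s['ee_rot'])[:,1];print(s['t'],s['tool_pos'],np.degrees(np.arctan2(y[1],y[0])),s['qpos'],s['contact_force'])
c=get_calibration("wrist");im=grab_frame("wrist");cv2.imwrite("pics/w1.png",cv2.resize(im[:,:,::-1],(768,576)))
np.save("w1.npy",im);np.save("c1.npy",c,allow_pickle=True)
print(axis(np.argwhere(blue(im))[:,::-1],"wrist",.062,c))
E
```

```text
t: 1.23
tool_pos: [0.3877, 0.2728, 0.2485]
ee_rot: [[-0.714, 0.701, 0.0], [0.701, 0.714, 0.0], [-0.0, 0.001, -1.0]]
contact_force: [1.0, 1.6, 0.2]
gripper_width: 1.0
grasp_force: 0.0
t: 1.85
tool_pos: [0.5818, 0.0586, 0.2484]
ee_rot: [[-0.386, 0.923, 0.0], [0.923, 0.386, 0.0], [-0.0, 0.0, -1.0]]
contact_force: [0.4, 1.0, -0.1]
gripper_width: 1.003
grasp_force: 0.0
1.85 [0.58181018 0.05864453 0.248383  ] 22.702547149173856 [-3.88985987e-02  3.67003294e-01  1.06607977e-01  1.31004382e+00
  9.70728913e-05  1.13566356e+00] [ 0.41914914  1.03277517 -0.12315789]
(651.3173217773438, 111.26007080078125, 74.03791809082031, 37.42902374267578, 111.97256660461426)
```

View pics/w1.png

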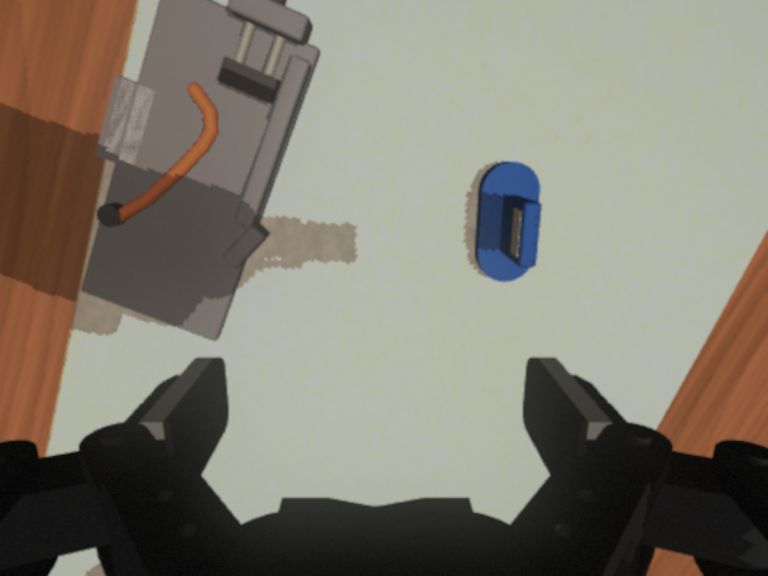

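The wrist view (768 px wide) shows the marker foot from (510,162) to (503,281), with its flag on the centre. It also shows the bed corners at (217,339) and (82,291), the post at (111,214), the fixed-edge bend near (238,220), and the bed's far corner near (318,48).

Run:
```python
from h import *
from scipy.optimize import least_squares
c=np.load("c1.npy",allow_pickle=True).item()
M=[((31,-115,8),(217,339)),((-64,-115,8),(82,291)),((-54,-55,19),(111,213)),((18,-30,18),(239,219)),((31,85,8),(318,50)),((-12+2,17,14.5),(217,125))]
def W(q,p):
    t=q[2];return [q[0]+(np.cos(t)*p[0]-np.sin(t)*p[1])/1e3,q[1]+(np.sin(t)*p[0]+np.cos(t)*p[1])/1e3,.05+p[2]/1e3]
f=lambda q:np.concatenate([proj("w",W(q,p),c)*1.5-u for p,u in M])
r=least_squares(f,[.47,.07,0],loss="soft_l1",x_scale=[.01,.01,.1]);q=r.x;print(q,np.degrees(q[2]));print(f(q).reshape(-1,2).round(1).tolist())
a=ray("w",(510/1.5,162/1.5),.060,c);b=ray("w",(503/1.5,281/1.5),.060,c);print((a+b)/2,np.linalg.norm(a-b),np.degrees(np.arctan2(*(a-b)[1::-1])))
# model mask fit of marker
m=blue(np.load("w1.npy"))
def hull(q):
    out=np.zeros((384*2,512*2),np.uint8)
    th=np.linspace(0,2*np.pi,40);foot=[(18*np.cos(t),18*np.sin(t)+(20 if np.sin(t)>=0 else -20)) for t in th]
    for P in([(x,y,z) for x,y in foot for z in(0,12)],[(x,y,z) for x in(-5,5) for y in(-18,18) for z in(12,58)]):
        uv=np.array([proj("w",W(q,p),c)*2 for p in P],np.float32);cv2.fillConvexPoly(out,cv2.convexHull(uv).astype(np.int32),1)
    return cv2.resize(out*255,(512,384),interpolation=cv2.INTER_AREA)/255.
from scipy.optimize import minimize
m=cv2.morphologyEx(m,cv2.MORPH_CLOSE,np.ones((9,9),np.uint8))
g=lambda v:np.abs(hull([.651+v[0]/1e3,.111+v[1]/1e3,np.radians(22+v[2])])-m).sum()
r=minimize(g,[0,0,0],method="Nelder-Mead",options=dict(initial_simplex=[[0,0,0],[5,0,0],[0,5,0],[0,0,5]]));print(r.x+[651,111,22],r.fun,m.sum())
```

```text
[0.47451623 0.07765596 0.01186426] 0.6797720155648558
[[2.3, 0.9], [-0.0, -1.4], [-0.4, 0.1], [-3.6, 0.2], [3.9, -7.0], [-0.5, 2.8]]
[0.65095563 0.1100996  0.06      ] 0.07581999526091507 113.33621601189155
[651.82642182 110.47431896  24.29886801] 687.149019607843 2380
```

```bash
python3 -m crank '[[[0.087,0.065,-0.1],0,-1],[[0.087,0.065,-0.1],0,-1],[[0,0,-0.1],0,-1],[[0,0,-0.1],0,-1],[[0,0,0],0,-1]]'; python3 -m crank '[[[0,0,0],0,1],[[0,0,0],0,1],[[0,0,0],0,1],[[0,0,0],0,1],[[0,0,0],0,1]]' 60
```

```text
t: 2.52
tool_pos: [0.6485, 0.1124, 0.0858]
ee_rot: [[-0.389, 0.921, -0.005], [0.921, 0.389, -0.0], [0.002, -0.005, -1.0]]
contact_force: [-0.4, 0.6, 1.5]
gripper_width: 0.998
grasp_force: 0.0
t: 3.15
tool_pos: [0.6506, 0.1124, 0.0889]
ee_rot: [[-0.389, 0.921, 0.001], [0.921, 0.389, 0.0], [-0.0, 0.001, -1.0]]
contact_force: [-0.9, 0.0, 6.3]
gripper_width: 0.108
grasp_force: 59.5
```

```bash
python3 -m crank '[[[0,0,0.139],0,1],[[0,0,0.139],0,1],[[-0.109,-0.0745,0],-0.0462,1],[[-0.109,-0.0745,0],-0.0462,1],[[-0.109,-0.0745,0],-0.0462,1]]'; python3 -m crank '[[[-0.109,-0.0745,0],-0.0462,1],[[0,0,0],0,1],[[0,0,0],0,1]]'
python3 - <<'E'
from h import *
s=sense();y=np.array(s['ee_rot'])[:,1];print(s['t'],s['tool_pos'],np.degrees(np.arctan2(y[1],y[0])),s['contact_force'],s['wrist_torque'])
c=get_calibration("wrist");im=grab_frame("wrist");cv2.imwrite("pics/w2.png",cv2.resize(im[:,:,::-1],(800,600),interpolation=cv2.INTER_CUBIC))
np.save("w2.npy",im);np.save("c2.npy",c,allow_pickle=True)
E
```

```text
t: 3.78
tool_pos: [0.518, 0.0223, 0.1995]
ee_rot: [[-0.106, 0.994, 0.0], [0.994, 0.106, -0.0], [-0.0, 0.0, -1.0]]
contact_force: [-0.2, -0.7, 0.4]
gripper_width: 0.11
grasp_force: 58.6
t: 4.15
tool_pos: [0.4763, -0.0069, 0.1998]
ee_rot: [[-0.012, 1.0, 0.001], [1.0, 0.012, -0.0], [-0.0, 0.001, -1.0]]
contact_force: [0.2, -0.4, 0.3]
gripper_width: 0.113
grasp_force: 58.8
4.15 [ 0.47628972 -0.00690394  0.1997942 ] 0.6958594690472444 [ 0.1525648  -0.43672789  0.27178693] [0.00023018 0.02682392 0.06160783]
```

View pics/w2.png

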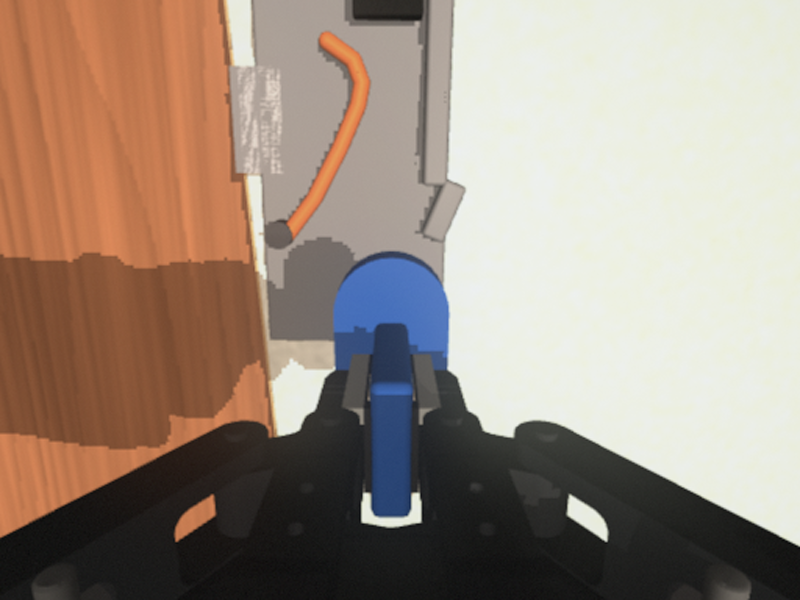

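The marker is held square: flag at columns 372–411, foot front at (390,255). The clip is visible with the post at (278,234), the nose bend at (367,80) and the fixed edge's inner end at (424,182). The flare block's lower corner is at about (423,236), and the rubber's near lower edge is at row 20.

Run:
```python
from h import *
from scipy.optimize import least_squares
k=1.5625
c=np.load("c2.npy",allow_pickle=True).item();c1=np.load("c1.npy",allow_pickle=True).item()
M=[(c,k,(-54,-55,19),(278,232)),(c,k,(18,-30,18),(424,182)),(c,k,(18,50,18),(428,13)),(c,k,(-64,-115,8),(270,341)),(c,k,(-12+3.5,17,15),(369,85)),
(c1,1.5,(31,-115,8),(217,339)),(c1,1.5,(-64,-115,8),(82,291)),(c1,1.5,(-54,-55,19),(111,213)),(c1,1.5,(18,-30,18),(239,219))]
def W(q,p):
    t=q[2];return [q[0]+(np.cos(t)*p[0]-np.sin(t)*p[1])/1e3,q[1]+(np.sin(t)*p[0]+np.cos(t)*p[1])/1e3,.05+p[2]/1e3]
# third point only constrains x -> weight rows 0
w=np.ones((len(M),2));w[2,1]=0
f=lambda q:((np.array([proj("w",W(q,p),cc)*kk-u for cc,kk,p,u in M]))*w).ravel()
r=least_squares(f,[.47,.07,0],loss="soft_l1",x_scale=[.01,.01,.1]);q=r.x;print(q,np.degrees(q[2]));print(f(q).reshape(-1,2).round(1).tolist())
def inv(P):
    d=np.array(P[:2])-q[:2];t=q[2];return np.round([1e3*(np.cos(t)*d[0]+np.sin(t)*d[1]),1e3*(-np.sin(t)*d[0]+np.cos(t)*d[1])],1)
for n,u,z in(("flare low corner",(423,236),.068),("flare top-left",(442,182),.068),("edge",(424,182),.068),("rubber",(388,20),.059),("rubberL",(354,18),.059),("rubberR",(420,20),.059)):print(n,inv(ray("w",np.array(u)/k,z,c)))
s=sense();print("tcp in clip",inv(s['tool_pos']))
# foot top: z = ? tool; grasp height .0889-.05=38.9 above underside
zt=s['tool_pos'][2]-.0389+.012
for u in((390,255),(334,315),(448,315)):print("foot",inv(ray("w",np.array(u)/k,zt,c)))
zf=s['tool_pos'][2]-.0389+.058
for u in((372,388),(411,388),(390,515)):print("flagtop",inv(ray("w",np.array(u)/k,zf,c)))
```

```text
[0.47386557 0.07681313 0.00994131] 0.5695951855698372
[[0.8, 0.7], [0.2, -0.3], [-0.3, -0.0], [0.6, -2.2], [0.3, -6.1], [0.6, 1.6], [-1.6, -1.0], [-1.9, 0.8], [-5.1, 1.1]]
flare low corner [ 17.9 -56.6]
flare top-left [ 26.7 -30.1]
edge [ 17.9 -30.1]
rubber [ 0.2 43.5]
rubberL [-15.7  44.3]
rubberR [15.2 43.5]
tcp in clip [  1.9 -83.5]
foot [  1.3 -46.8]
foot [-15.9 -65.7]
foot [ 19.3 -65.6]
flagtop [ -2.7 -68.6]
flagtop [  6.1 -68.5]
flagtop [   1.5 -101.9]
```

```bash
python3 -m crank '[[[-0.008,0,-0.12],0,1],[[0,0,-0.12],0,1],[[0,0,-0.008],0,1],[[0,0,0],0,1],[[0,0,0],0,1]]';python3 -m crank '[[[0,0,-0.0025],0,1],[[0,0,0],0,1]]';python3 -m crank '[[[0,0,-0.0025],0,1],[[0,0,0],0,1]]'
```

```text
t: 4.82
tool_pos: [0.4737, -0.0068, 0.1016]
ee_rot: [[-0.012, 1.0, 0.002], [1.0, 0.012, -0.0], [-0.0, 0.002, -1.0]]
contact_force: [0.2, -0.2, -0.6]
gripper_width: 0.109
grasp_force: 59.4
t: 5.08
tool_pos: [0.4729, -0.0069, 0.0997]
ee_rot: [[-0.012, 1.0, 0.001], [1.0, 0.012, -0.0], [-0.0, 0.001, -1.0]]
contact_force: [0.1, 0.1, -0.5]
gripper_width: 0.11
grasp_force: 59.4
t: 5.32
tool_pos: [0.4727, -0.0069, 0.0983]
ee_rot: [[-0.012, 1.0, -0.0], [1.0, 0.012, -0.0], [-0.0, -0.0, -1.0]]
contact_force: [-0.4, -0.2, -0.5]
gripper_width: 0.108
grasp_force: 59.4
```

```bash
for i in 1 2 3; do python3 -m crank '[[[0,0,-0.0015],0,1],[[0,0,0],0,1],[[0,0,0],0,1]]' | egrep 't:|pos|contact'; done
```

```text
t: 5.7
tool_pos: [0.4727, -0.0068, 0.0977]
ee_rot: [[-0.012, 1.0, -0.0], [1.0, 0.012, -0.0], [-0.0, -0.0, -1.0]]
contact_force: [0.3, 0.7, -0.3]
t: 6.08
tool_pos: [0.4727, -0.0068, 0.0971]
ee_rot: [[-0.012, 1.0, -0.0], [1.0, 0.012, -0.0], [-0.0, -0.0, -1.0]]
contact_force: [-0.0, 0.3, -1.3]
t: 6.45
tool_pos: [0.4728, -0.0069, 0.0967]
ee_rot: [[-0.012, 1.0, 0.0], [1.0, 0.012, -0.0], [-0.0, 0.0, -1.0]]
contact_force: [-0.6, -0.5, 5.9]
```

```bash
python3 -m crank '[[[-0.0002,0.025,0],0,1],[[-0.0003,0.025,0],0,1],[[-0.0002,0.025,0],0,1],[[0,0,0],0,1],[[0,0,0],0,1]]' | egrep 't:|pos|contact';python3 -m crank '[[[-0.0001,0.0125,0],0,1],[[-0.0001,0.0125,0],0,1],[[0,0,0],0,1]]' | egrep 't:|pos|contact'; python3 -m crank '[[[-0.0001,0.0125,0],0,1],[[-0.0001,0.0125,0],0,1],[[0,0,0],0,1]]' | egrep 't:|pos|contact'
```

```text
t: 7.08
tool_pos: [0.4726, 0.0243, 0.0967]
ee_rot: [[-0.013, 1.0, 0.001], [1.0, 0.013, 0.001], [0.001, 0.001, -1.0]]
contact_force: [1.0, 4.3, 7.3]
t: 7.45
tool_pos: [0.4726, 0.0338, 0.0967]
ee_rot: [[-0.013, 1.0, 0.001], [1.0, 0.013, 0.0], [0.0, 0.001, -1.0]]
contact_force: [0.4, 0.6, 6.6]
t: 7.82
tool_pos: [0.473, 0.0436, 0.0967]
ee_rot: [[-0.013, 1.0, 0.002], [1.0, 0.013, 0.0], [0.0, 0.002, -1.0]]
contact_force: [5.4, -0.7, 3.1]
```

```bash
for i in 1 2 3; do python3 -m crank '[[[-0.0001,0.0125,0],0,1],[[-0.0001,0.0125,0],0,1],[[0,0,0],0,1]]' | egrep 't:|pos|contact'; done
```

```text
t: 8.2
tool_pos: [0.4731, 0.0535, 0.0967]
ee_rot: [[-0.012, 1.0, 0.002], [1.0, 0.012, 0.0], [0.0, 0.002, -1.0]]
contact_force: [5.3, -0.4, 1.9]
t: 8.57
tool_pos: [0.473, 0.0635, 0.0967]
ee_rot: [[-0.012, 1.0, 0.002], [1.0, 0.012, 0.0], [0.0, 0.002, -1.0]]
contact_force: [5.6, 0.1, 1.2]
t: 8.95
tool_pos: [0.473, 0.0736, 0.0967]
ee_rot: [[-0.012, 1.0, 0.002], [1.0, 0.012, 0.0], [0.0, 0.002, -1.0]]
contact_force: [5.9, -0.2, 1.9]
```

```bash
for i in 1 2 3; do python3 -m crank '[[[0.00125,0,0],0,1],[[0,0,0],0,1],[[0,0,0],0,1]]' | egrep 't:|pos|contact'; done
```

```text
t: 9.32
tool_pos: [0.473, 0.0735, 0.0967]
ee_rot: [[-0.012, 1.0, 0.001], [1.0, 0.012, 0.001], [0.001, 0.001, -1.0]]
contact_force: [4.7, 1.7, 3.9]
t: 9.7
tool_pos: [0.4731, 0.0735, 0.0967]
ee_rot: [[-0.012, 1.0, 0.0], [1.0, 0.012, 0.001], [0.001, 0.0, -1.0]]
contact_force: [3.0, 3.4, 6.6]
t: 10.07
tool_pos: [0.4732, 0.0736, 0.0966]
ee_rot: [[-0.012, 1.0, -0.0], [1.0, 0.012, 0.001], [0.001, -0.0, -1.0]]
contact_force: [0.4, 3.4, 9.9]
```

```bash
python3 -m crank '[[[-0.0005,0,0.0008],0,1],[[0,0,0],0,1]]' | egrep 't:|pos|contact'; for i in 1 2 3; do python3 -m crank '[[[0,0.005,0],0,1],[[0,0,0],0,1]]' | egrep 't:|tool_pos|contact'; done
```

```text
t: 10.32
tool_pos: [0.4731, 0.0735, 0.0967]
ee_rot: [[-0.012, 1.0, -0.0], [1.0, 0.012, 0.001], [0.001, -0.0, -1.0]]
contact_force: [2.7, 4.6, 1.5]
t: 10.58
tool_pos: [0.4732, 0.0742, 0.0968]
ee_rot: [[-0.011, 1.0, -0.0], [1.0, 0.011, -0.003], [-0.003, -0.0, -1.0]]
contact_force: [1.6, -8.1, 5.0]
t: 10.82
tool_pos: [0.4732, 0.0763, 0.0968]
ee_rot: [[-0.011, 1.0, -0.0], [1.0, 0.011, -0.003], [-0.003, -0.0, -1.0]]
contact_force: [1.6, -6.5, 4.0]
t: 11.08
tool_pos: [0.4732, 0.0783, 0.0968]
ee_rot: [[-0.011, 1.0, -0.0], [1.0, 0.011, -0.002], [-0.002, -0.0, -1.0]]
contact_force: [1.2, -6.1, 4.3]
```

```bash
for i in 1 2 3 4; do python3 -m crank '[[[0,0.0025,0],0,1],[[0,0,0],0,1]]' | egrep 'tool_pos|contact'; done
```

```text
tool_pos: [0.4731, 0.0792, 0.0968]
contact_force: [1.1, -5.9, 3.2]
tool_pos: [0.4732, 0.0803, 0.0968]
contact_force: [1.0, -6.5, 3.6]
tool_pos: [0.4732, 0.0812, 0.0968]
contact_force: [2.0, -6.2, 4.2]
tool_pos: [0.4731, 0.0822, 0.0968]
contact_force: [0.6, -6.1, 4.1]
```

```bash
for i in 1 2 3 4; do python3 -m crank '[[[0,0.002,0],0,1],[[0,0,0],0,1]]' | egrep 'tool_pos|contact'; done
```

```text
tool_pos: [0.4731, 0.083, 0.0968]
contact_force: [0.8, -7.2, 4.5]
tool_pos: [0.4732, 0.0838, 0.0968]
contact_force: [1.8, -7.2, 4.5]
tool_pos: [0.4732, 0.0845, 0.0968]
contact_force: [0.9, -8.0, 5.0]
tool_pos: [0.4732, 0.085, 0.0968]
contact_force: [0.9, -9.7, 5.7]
```

```bash
for i in 1 2; do python3 -m crank '[[[0,0.0015,0],0,1],[[0,0,0],0,1]]' | egrep 'tool_pos|contact'; done
```

```text
tool_pos: [0.4731, 0.0853, 0.0969]
contact_force: [1.1, -14.0, 6.7]
tool_pos: [0.4731, 0.0858, 0.0969]
contact_force: [1.0, -15.3, 8.5]
```

```bash
python3 -m crank '[[[0,0,0],0,1],[[0,0,0],0,1]]' 20 | egrep 'tool_pos|contact|grasp';python3 -m crank '[[[0,0,0],0,0.4],[[0,0,0],0,0.2],[[0,0,0],0,0],[[0,0,0],0,0]]' | egrep 'tool_pos|contact|grasp|width'
python3 - <<'E'
from h import *
c=get_calibration("wrist");im=grab_frame("wrist");cv2.imwrite("pics/w3.png",cv2.resize(im[:,:,::-1],(800,600),interpolation=cv2.INTER_CUBIC))
E
```

```text
tool_pos: [0.4732, 0.0858, 0.0969]
contact_force: [-0.2, -13.9, 8.1]
grasp_force: 60.7
tool_pos: [0.4732, 0.0876, 0.0967]
contact_force: [-0.8, 0.0, -0.5]
gripper_width: 0.502
grasp_force: 0.0
```

View pics/w3.png

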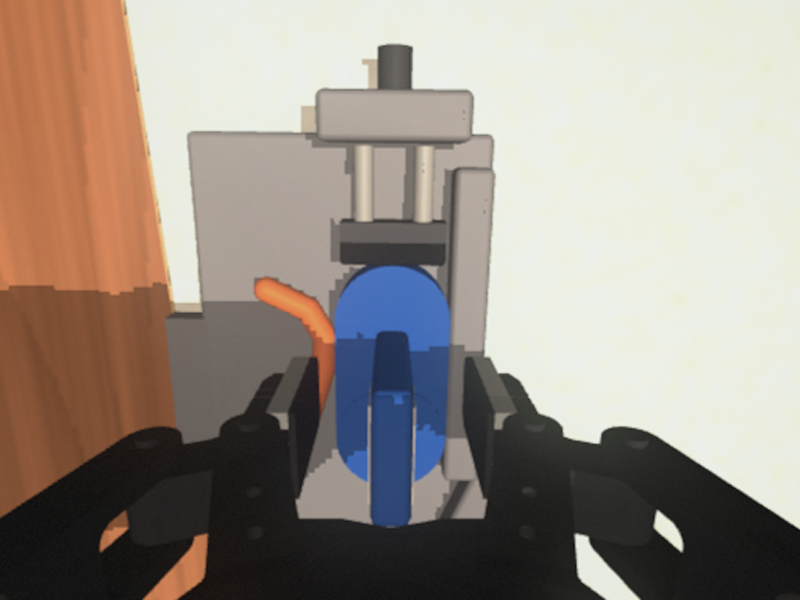

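The marker lies along the fixed edge with its nose at (392,265) against the rubber and the orange arm bearing on its left side. The fingers are clear of it on both sides, so I'll lift straight up.

```bash
python3 -m crank '[[[0,0,0.04],0,0],[[0,0,0.1],0,0],[[0,0,0.12],0,0],[[0,0,0],0,0],[[0,0,0],0,0]]' | egrep 'tool_pos|contact'
python3 - <<'E'
from h import *
c=get_calibration("wrist");im=grab_frame("wrist");cv2.imwrite("pics/w4.png",cv2.resize(im[60:360,100:400,::-1],(600,600),interpolation=cv2.INTER_CUBIC))
print(sense()['t'])
E
```

```text
tool_pos: [0.4731, 0.0876, 0.2004]
contact_force: [0.8, 1.0, -0.9]
15.05
```

View pics/w4.png

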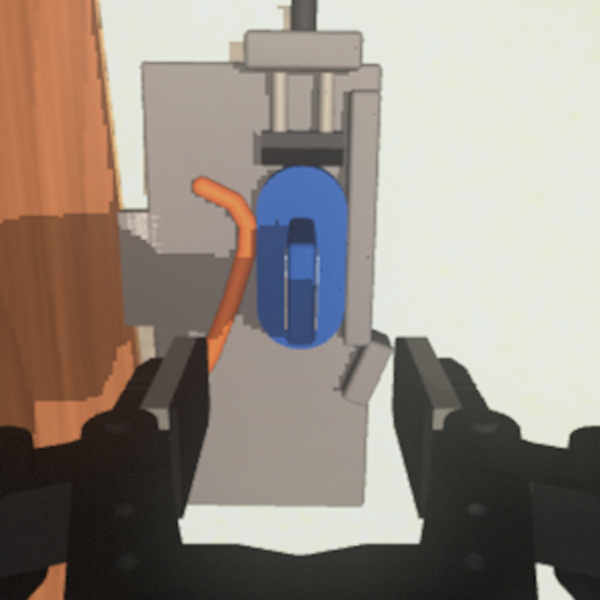

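The marker lies flat and parallel to the fixed edge. Its nose is on the rubber at (302,166), the orange nose presses its side at (255,228), and the robot is clear.

```bash
python3 -c "from station import *; print(finish_job())"
```

```text
the job is handed in; nothing more can be done
None
```

The marker is in the clip and released, and the job is handed in at about 15 s of the 51 s allowed; no verdict came back. I pressed it on the stop to about 8–9 N (wrist force less about 6 N of sliding friction). The last picture shows it flat along the fixed edge, nose against the rubber and the arm clamping its side, but the force left on the stop after release was not measured.

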